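Proof-load a soldered pendant loop on the pull-test stand and hold the load

ROBOT

A 6-joint arm with a two-finger parallel gripper is mounted at the origin on a cart in front of the work surface, level with it; the furniture and walls round the work are solid. World frame = base frame: x ahead of the robot, y to its left, z up, the work surface at z = 0. Lengths are in m, angles in rad, forces in N, time in s.
With the tool pointing down it reaches from about 0.35 to 0.775 m from the base axis. Payload 7.3 kg.
Tool frame: the origin (TCP) lies midway between the tips of the shut fingers; the grasp point (between the pads) lies 19 mm behind it; z points along the fingers, y is the line along which they close (so a half turn about z gives the same grasp; the last joint's range is limited). The gripper opens to 92 mm and grips with 3 to 60 N. Pads are 19 mm wide; open, the fingers measure 130 mm over their backs; the gripper's body (75 mm by 190 mm) begins 47 mm behind the grasp point.
Start: joints at [1.047, 0.342, 1.524, -0, 1.275, -0.146], TCP at [0.194, 0.488, 0.227] pointing down, gripper open.
Joint ranges: [-2.53, 2.53], [-0.77, 2.02], [0.04, 2.7], [-1, 4.14], [0.28, 2.66], [-3.11, 3.11]. Speed limits (rad/s): [2.57, 2.57, 3.14, 3.14, 3.14, 3.14].

INTERFACE

Orientations are given as [roll, pitch, yaw] about the fixed x, y, z axes, in that order (R = Rz(yaw) Ry(pitch) Rx(roll)).
In Python, from plant import robot, cams gives the robot as it stands.
- The arm moves only by the tool jog_arm, never from a script. Its argument "steps" is one flat list of numbers, 4 for each row, row after row: the shift along the tool's x, y, z in units of 30 mm (1.0 is 30 mm), then the turn about the tool's z in units of 5 degrees (1.0 is 5 degrees). A call has 1 to 5 rows; each row is the pose to reach, as a shift and turn from the pose commanded when the call began, along the tool's axes at that moment; what a row does not reach only later rows make up. A row lasts 1/12 s, in which the tool goes at most 41.7 mm and 7.16 degrees, less where a joint would pass 70% of its speed; a pose out of reach is approached as far as the arm can. A call with a gripper value outside its range is refused whole. "claw" is the finger opening in mm, from 0 to 91.8, set as the call begins (left out, the last holds). The fingers move at their own pace and stop on an object; "squeeze" is the grip in N (left out, the last holds). Time passes only in rows, so rows that repeat a pose let the fingers close. It gives the time, the measured TCP pose, the force, the opening and the grip force at its end, in the units of the state.
- robot.sense(): the state, without advancing time (a new reading comes with each control period).
- cams.grab_frame(name): name is "scene" or "top" or "wrist"; returns the picture (384x512x3 uint8, red, green, blue); there is no depth.
- cams.camera_model(name): a dict with "vertical_fov" (degrees; the focal length in pixels is half the picture's height over the tangent of half this angle, whatever the lens; pixels are square), "cx", "cy" (the principal point, pixels), "dist" ([k1, k2, p1, p2, k3] as OpenCV has them; the pictures are not rectified), "view" (4x4, takes a point from world to camera coordinates). Camera axes: x right, y up, looking along -z (the intrinsics and any distortion apply to the point x, -y, -z); pixel columns grow to the right and rows downward; lengths in m; the calibration is good to about 2 mm. A picture is of the moment at which its call begins: read the wrist's pose just before it. camera_model takes no time and is no camera call; for the wrist camera it gives the pose at the moment of the call.
- robot.finish_job(): hands the job in; it is judged then, once.
The state is a dict: "clock": time; "q": joint angles; "dq": joint speeds; "joint_torque": joint torques, N m; "tcp_pos": TCP position; "tcp_rot": TCP orientation; "force": force on the tool from outside, world axes, zero at the start; "wrist_torque": the same for the moment, N m; "finger_gap": opening from 0.0 (shut) to 1.0 (fully open); "finger_force": force on a finger pad.
Only numpy, scipy, OpenCV 4.12 (cv2) and the standard library are available. Lean on these libraries where they do the work, as an engineer would, in place of code of your own. Each camera call takes 0.05 s, during which the arm holds its last target. There are 200 camera calls.

TASK

Proof-load the soldered loop of the brass tag on the pull-test stand: screw the black handwheel of the clamp clockwise, all the way down to its stop, so that the tag is held fast, then take the orange handle of the pull gauge and draw its sprung rod out until the green ring on the rod has just come clear of the barrel's mouth, never so far that the red ring shows. Finish while still holding the rod at that mark; the tag must not slip in the clamp, and the jar, the tin and the pliers stay where they are.

Things in the scene. Friction and masses are not known exactly. Their poses are not given: they have to be found in the camera images.
- stand: Pull-test stand screwed to the bench: dark steel base plate 96 x 252 x 12 mm with a blue C-frame clamp at its -y end and a pull gauge in two aluminium bushing blocks (80 mm high, at y = -66 and -2). Origin on the bench top, z up, +y the way the gauge is pulled. In its frame: anvil at (0, -135), top 49 mm high; clamp arm top 121 mm high; gauge axis x = 0, z = 60 mm. Place and yaw vary.
- tag: Loose brass pendant tag 24 x 50 x 3 mm, flat on the anvil between two low side lips, with a soldered loop (19 mm outside, 12 mm hole) at its +y end, in which the gauge's 5 mm hook pin hangs. Origin: centre of its underside, at stand (0, -135, 49) mm at the start. Only the clamp pad holds it: unclamped, it is drawn out by the pull of the gauge.
- wheel_grip (a point): On the vertical axis of the clamp's handwheel, at mid-height of its rim: black ribbed wheel 58 mm in diameter, rim 13 mm high, white line on top. At stand (0, -135), about 146 mm high; sinks 1 mm per radian. Grip it across its diameter from above, in any direction; 15 to 19 mm is free under the rim, over the clamp arm (32 mm wide in stand x) and its boss (37 mm in diameter).
- wheel (a joint): Turn of the handwheel in rad, growing clockwise as seen from above: 0 fully up, pad on the tag at about 3.0, then its disc springs build up to about 25 N at the solid stop at 5.0. Starts between 0.4 and 1.8. It turns stiffly (0.15 N m) and stays where it is left.
- barrel: Aluminium barrel of the pull gauge, 26 mm in diameter, 108 mm long, axis along stand y, lying in the bushings, with the hook at its -y end. Its origin is the centre of its mouth (+y end), at the start at stand (0, 20, 60) mm. The barrel slides freely toward +y; it first follows the rod for about 2 mm until the hook bears on the loop, then stands still if the tag is clamped.
- rod (a joint): How far the sprung rod (12 mm in diameter) is drawn out of the barrel, in m: 0 at rest, 0.064 at most. The spring pulls back with 3.6 N + 300 N/m and returns the rod when let go. Thin black lines lie at 10, 20 and 30 mm; the green ring (5 mm wide) has just come clear of the mouth at 0.040 (15.6 N); the red ring begins to show at 0.050.
- handle_mid (a point): Middle of the orange bobbin-shaped handle on the rod's +y end, on the gauge axis 60 mm high: a ribbed waist 24 mm in diameter and 34 mm long between two flanges 36 mm in diameter; the axis runs along stand y. Grip the waist from above with the fingers closing along stand x. At rest it lies 32 mm beyond the barrel's mouth; it moves toward stand +y as the rod is drawn.
- jar: Bystander: brown glass bur jar with a black lid, 40 mm wide, 60 mm high, standing behind the stand near the clamp.
- tin: Bystander: flat round wax tin, 64 mm wide, 20 mm high, behind the stand.
- black_pliers: Bystander: black-handled pliers 79 x 108 x 12 mm lying in front of the stand.

How it is judged:
On the way:
1. the handwheel is screwed down to its stop (within 0.35 rad) with the tag lying in the clamp (value of joint wheel above 4.65 rad and y of tag in the frame of stand between -0.139 and -0.131 m and x of tag in the frame of stand between -0.004 and 0.004 m and z of tag in the frame of stand between 0.045 and 0.053 m), for 0.2 s.
At the end, for the whole second after the job is handed in: The gripper still holds the gauge's handle with the rod at rest between 36 and 46 mm out (green ring just clear of the barrel's mouth), the hook pulls on the loop with more than 8 N, the handwheel is within 0.35 rad of its stop, and the tag lies within 4 mm of its place on the anvil (all of step 1 and value of joint rod between 0.036 and 0.046 m and velocity of joint rod between -0.02 and 0.02 m/s and contact force between tag and barrel above 8 N and contact force between the fingers and barrel above 2 N); the arm keeps its last pose, push and grip.
It fails at once if the rod is drawn so far that the red ring shows (beyond 51 mm): the joint is overloaded (value of joint rod above 0.051 m).
It fails at once if the jar is moved by more than 30 mm (distance of jar from where it was at the start of the episode above 0.03 m).
It fails at once if the tin is moved by more than 30 mm (distance of tin from where it was at the start of the episode above 0.03 m).
It fails at once if the pair of pliers is moved by more than 30 mm (distance of black_pliers from where it was at the start of the episode above 0.03 m).
It also fails if it takes over 64 s, if anything falls off the work surface, if the arm or the gripper's body presses on something with over 40 N, if the wrist force passes 120 N, or if a joint passes its speed limit or range.

## Working session

There is one attempt and no reset: what is moved stays moved. The work goes in short steps, Python scripts to look and compute and a tool call to move; the robot and the scene stay as the last step left them, time stands still between calls to the robot, and variables do not carry over. Pictures are saved under pics/ and viewed, at most 10 in all, crops included, and the job is handed in when it is done.

Besides the shell and the picture viewer there is one more tool, called as name(argument=value, ...) on one line, values as JSON. jog_arm: Moves the arm, as the interface text tells. Its arguments: {"type":"object","properties":{"steps":{"type":"array","items":{"type":"number"}},"claw":{"type":"number"},"squeeze":{"type":"number"}},"required":["steps"]}

```bash
mkdir -p pics; ls
cat > h.py <<'E'
import numpy as np,cv2
from plant import robot,cams
def K(m):
    f=192/np.tan(np.radians(m['vertical_fov'])/2); return np.array([[f,0,m['cx']],[0,f,m['cy']],[0,0,1.]])
def ray(m,uv):
    p=cv2.undistortPoints(np.array([[uv]],float),K(m),np.array(m['dist'],float))[0,0]
    V=np.array(m['view']); R=V[:3,:3]; c=-R.T@V[:3,3]
    d=R.T@np.array([p[0],-p[1],-1.]); return c,d/np.linalg.norm(d)
def at_z(m,uv,z):
    c,d=ray(m,uv); return c+d*(z-c[2])/d[2]
def tri(obs):
    A=np.zeros((3,3));b=np.zeros(3)
    for m,uv in obs:
        c,d=ray(m,uv);P=np.eye(3)-np.outer(d,d);A+=P;b+=P@c
    X=np.linalg.solve(A,b)
    return X,[float(np.linalg.norm((np.eye(3)-np.outer(ray(m,uv)[1],ray(m,uv)[1]))@(X-ray(m,uv)[0]))) for m,uv in obs]
def proj(m,X):
    V=np.array(m['view']); p=V[:3,:3]@np.asarray(X,float)+V[:3,3]; p=np.array([[p[0],-p[1],-p[2]]])
    return cv2.projectPoints(p,np.zeros(3),np.zeros(3),K(m),np.array(m['dist'],float))[0][0,0]
def save(n,f,s=1.5):
    im=cams.grab_frame(n); cv2.imwrite(f,cv2.resize(im[:,:,::-1],None,fx=s,fy=s,interpolation=cv2.INTER_CUBIC)); return im
E
python3 - <<'E'
from h import *
print(robot.sense())
for n in('scene','top','wrist'):
    m=cams.camera_model(n);print(n,m)
for n in('scene','top'): save(n,f'pics/{n}0.png')
E
```

```text
pics
{'clock': 0.0, 'q': array([ 1.04696826e+00,  3.42717438e-01,  1.52500474e+00, -3.05397235e-05,
        1.27539450e+00, -1.46005564e-01]), 'dq': array([ 0.0014082 ,  0.00064507, -0.00094225, -0.00079652,  0.00023753,
        0.00129088]), 'joint_torque': array([ 1.45356520e-03, -4.31243455e+01, -2.44226807e+01,  7.18191988e-02,
        5.57570206e-02, -1.26895316e-04]), 'tcp_pos': array([0.19345872, 0.48762375, 0.22605199]), 'tcp_rot': array([-3.14008060e+00, -1.92833252e-04,  2.76377892e+00]), 'force': array([-0.41951196, -0.13884674, -0.11101889]), 'wrist_torque': array([-0.02356798, -0.02254006, -0.03858441]), 'finger_force': 0.0, 'finger_gap': 1.0018951458217433}
scene {'vertical_fov': 49.690416362295906, 'cx': 254.74794469729116, 'cy': 194.45663828795307, 'dist': array([0.00985644, 0.        , 0.        , 0.        , 0.        ]), 'view': array([[-0.61381785, -0.78938067,  0.01028584,  0.1771168 ],
       [ 0.58373129, -0.44505718,  0.67910373, -0.47811484],
       [-0.53149358,  0.42285016,  0.73397024, -0.55255155],
       [ 0.        ,  0.        ,  0.        ,  1.       
[... 156 characters left out ...]
      ,  0.        ]), 'view': array([[ 0.02906941, -0.99916298, -0.02878025, -0.20880389],
       [ 0.99015546,  0.02483954,  0.13775033, -0.54499391],
       [-0.13692014, -0.03250124,  0.99004876, -0.88837277],
       [ 0.        ,  0.        ,  0.        ,  1.        ]])}
wrist {'vertical_fov': 67.41494455565588, 'cx': 255.62128537936462, 'cy': 190.3938359417765, 'dist': array([0.02336275, 0.        , 0.        , 0.        , 0.        ]), 'view': array([[ 0.37014451,  0.92897315, -0.00139164, -0.5240479 ],
       [-0.88862822,  0.3536318 , -0.292035  ,  0.03540366],
       [-0.27080055,  0.10933181,  0.95640662, -0.39057615],
       [ 0.        ,  0.        ,  0.        ,  1.        ]])}
```

View pics/scene0.png

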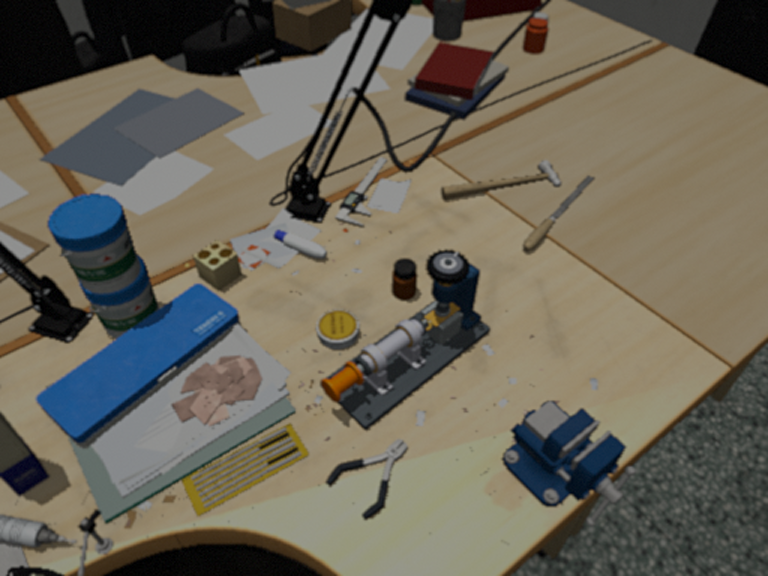

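View pics/top0.png

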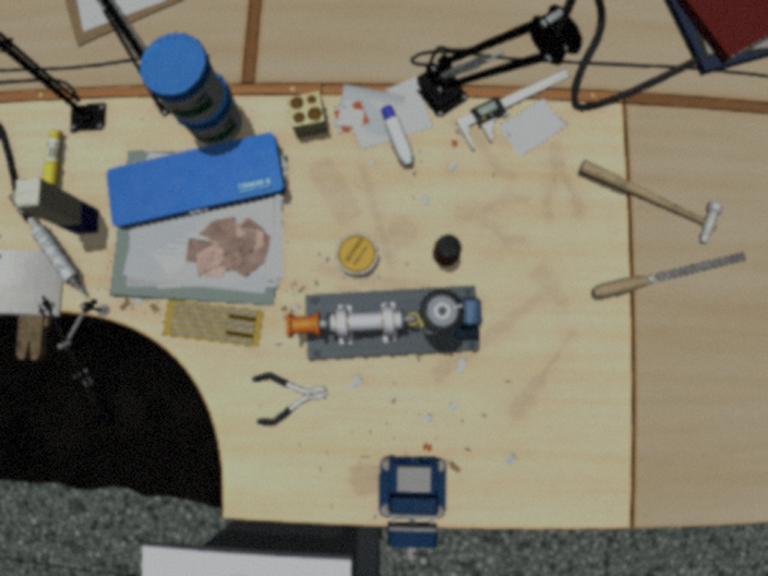

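The scene view shows the wheel centre at about (448,266) and the orange handle at about (342,380). The top view shows the wheel at (441,310) and the handle at (304,324). All are 1.5x pixels. I'll make enlarged crops to measure from.

Run:
```python
from h import *
a=cv2.imread('pics/scene0.png');b=cv2.imread('pics/top0.png')
# 1.5x coords crops
A=cv2.resize(a[230:430,300:500],None,fx=2,fy=2,interpolation=cv2.INTER_CUBIC)
B=cv2.resize(b[270:370,280:490],None,fx=3.6,fy=3.6,interpolation=cv2.INTER_CUBIC)
A=cv2.convertScaleAbs(A,alpha=1.5);B=cv2.convertScaleAbs(B,alpha=1.5)
cv2.imwrite('pics/cs.png',A);cv2.imwrite('pics/ct.png',B);print(A.shape,B.shape)
s=cams.camera_model('scene');t=cams.camera_model('top')
for n,p,q in(('wheel',(448,266),(441,310)),('handle',(342,380),(304,324))):
    print(n,tri([(s,np.array(p)/1.5),(t,np.array(q)/1.5)]))
# base plate corners from top z=.012
for q in((308,295),(477,287),(479,348),(309,359)): print(at_z(t,np.array(q)/1.5,.012))
```

```text
(400, 400, 3) (360, 756, 3)
wheel (array([ 0.50087855, -0.27313659,  0.14504672]), [0.0009026028858844959, 0.0009026028858844758])
handle (array([ 0.48519747, -0.08714665,  0.06217356]), [0.00043160639199331684, 0.0004316063919933232])
[ 0.53148266 -0.08379378  0.012     ]
[ 0.54973818 -0.33312148  0.012     ]
[ 0.46013288 -0.33705695  0.012     ]
[ 0.43723365 -0.08928651  0.012     ]
```

View pics/cs.png

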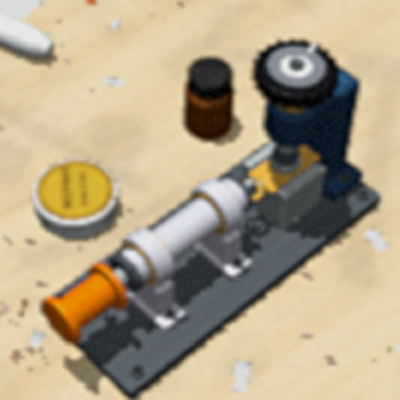

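View pics/ct.png

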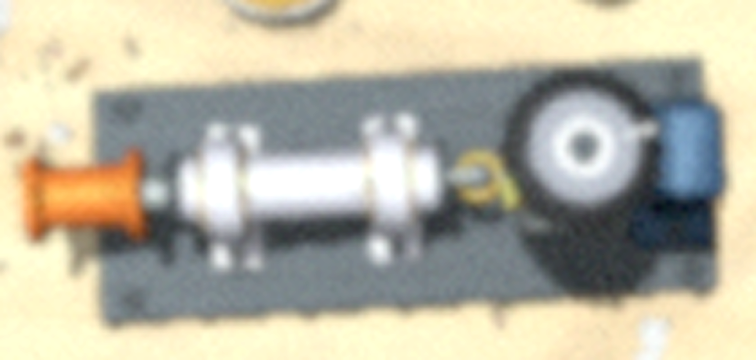

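The crops show the wheel hub at (297,66) in the scene crop and (584,147) in the top crop. The handle waist is at (87,302) and (84,193). The triangulated wheel height of 145 mm, handle height of 62 mm and spacing of 187 mm match the text, and the yaw is about 0.084 rad.

```bash
cat >> h.py <<'E'
def to(x,y,z,yaw,s=None):
    "print shift in jog units from present pose"
    s=s or robot.sense(); p=s['tcp_pos']; w=s['tcp_rot'][2]
    d=np.array([x,y,z])-p; tx=np.array([np.cos(w),np.sin(w),0]); ty=np.array([np.sin(w),-np.cos(w),0])
    t=-np.degrees((yaw-w+np.pi)%(2*np.pi)-np.pi)/5
    print('units',np.round([d@tx/.03,d@ty/.03,-d[2]/.03,t],3))
E
python3 - <<'E'
from h import *
s=cams.camera_model('scene');t=cams.camera_model('top')
for n,p,q in(('wheel',(448.5,263),(442.2,310.8)),('handle',(343.5,381),(303.3,323.6))):
    print(n,tri([(s,np.array(p)/1.5),(t,np.array(q)/1.5)]))
to(.42,.2,.26,3.2)
to(.47,-.2,.29,3.5)
E
```

```text
wheel (array([ 0.50001933, -0.27373582,  0.15076184]), [3.136327404143892e-05, 3.1363274041401053e-05])
handle (array([ 0.48463906, -0.08713579,  0.06115991]), [0.0011838182063332679, 0.0011838182063333123])
units [-10.556  -6.127  -1.129  -4.999]
units [-17.024 -17.905  -2.129  -8.437]
```

jog_arm(steps=[-1.0,-0.6,-0.2,-0.5,-2.1,-1.2,-0.4,-1.0,-3.2,-1.9,-0.6,-1.5,-4.2,-2.5,-0.8,-2.0,-5.3,-3.1,-1.1,-2.5])

```text
clock: 0.52
tcp_pos: [0.3071, 0.3412, 0.2593]
tcp_rot: [-3.14, -0.001, 2.985]
force: [0.7, 0.6, 0.0]
finger_gap: 0.996
finger_force: 0.0
```

Run:
```python
from h import *
s=robot.sense();print(s['clock'],s['tcp_pos'],s['tcp_rot'],s['q'])
to(.43,.0,.27,3.4);to(.47,-.2,.27,3.67)
```

```text
0.5167 [0.30711184 0.3412148  0.2593178 ] [-3.14041865e+00 -1.26806648e-03  2.98477644e+00] [ 6.70652119e-01  1.95129136e-01  1.63445702e+00  1.43801767e-04
  1.31372898e+00 -7.43365416e-01]
units [ -5.822 -10.595  -0.356  -4.758]
units [ -8.18  -16.971  -0.356  -7.852]
```

jog_arm(steps=[-0.6,-1.2,0,-0.6,-1.2,-2.4,0,-1.2,-1.8,-3.6,-0.1,-1.8,-2.4,-4.8,-0.2,-2.4,-3.0,-6.0,-0.3,-3.0])

```text
clock: 0.93
tcp_pos: [0.3672, 0.149, 0.2687]
tcp_rot: [3.142, -0.0, -3.036]
force: [1.2, 0.7, 0.0]
finger_gap: 1.0
finger_force: 0.0
```

Run:
```python
from h import *
s=robot.sense();print(s['clock'],s['tcp_pos'],s['tcp_rot'],s['q'])
to(.47,-.2,.27,3.67)
```

```text
0.9333 [0.36720178 0.14903547 0.26867443] [ 3.14151787e+00 -3.20230477e-04 -3.03647606e+00] [ 1.91470323e-01  6.63239189e-02  1.76083089e+00  1.05565830e-04
  1.31475043e+00 -1.48446934e+00]
units [ -2.187 -11.93   -0.044  -4.851]
```

jog_arm(steps=[-0.2,-1.2,0,-0.5,-0.4,-2.4,0,-1.0,-0.6,-3.6,0,-1.5,-0.8,-4.8,0,-2.0,-1.0,-6.0,0,-2.5])

```text
clock: 1.35
tcp_pos: [0.4154, -0.0269, 0.2686]
tcp_rot: [3.141, -0.0, -2.819]
force: [1.0, 0.6, -0.4]
finger_gap: 0.999
finger_force: 0.0
```

Run:
```python
from h import *
s=robot.sense();print(s['clock'],s['tcp_pos'],s['tcp_rot'],s['q'])
to(.46,-.2,.27,3.67)
```

```text
1.35 [ 0.41542819 -0.02694147  0.26860175] [ 3.14131950e+00 -9.18835269e-05 -2.81935208e+00] [-2.49468716e-01  1.05383908e-01  1.71720938e+00  1.85854834e-04
  1.31922444e+00 -2.14255189e+00]
units [ 0.418 -5.942 -0.047 -2.362]
```

jog_arm(steps=[0.1,-1.2,0,-0.5,0.2,-2.4,0,-1.0,0.3,-3.6,0,-1.5,0.4,-4.8,0,-2.0,0.4,-4.8,0,-2.0])

```text
clock: 1.77
tcp_pos: [0.4503, -0.171, 0.2679]
tcp_rot: [-3.14, -0.001, -2.649]
force: [-0.1, -0.3, 0.6]
finger_gap: 0.999
finger_force: 0.0
```

Run:
```python
from h import *
s=robot.sense();print(s['clock'],s['tcp_pos'],s['tcp_rot'],s['q'])
m=cams.camera_model('wrist');V=m['view'];print('cam',-V[:3,:3].T@V[:3,3])
print(proj(m,(.5,-.2735,.15)),proj(m,(.485,-.087,.06)))
im=save('wrist','pics/w1.png')
np.save('w1.npy',V)
```

```text
1.7667 [ 0.45032888 -0.17095155  0.26787109] [-3.14006849e+00 -1.10035488e-03 -2.64911126e+00] [-5.20929311e-01  2.30594541e-01  1.56445284e+00 -1.78502184e-03
  1.34583420e+00 -2.58381030e+00]
cam [ 0.380305   -0.20826426  0.42506083]
[140.40933246 181.60593811] [298.1219689  217.26657481]
```

View pics/w1.png

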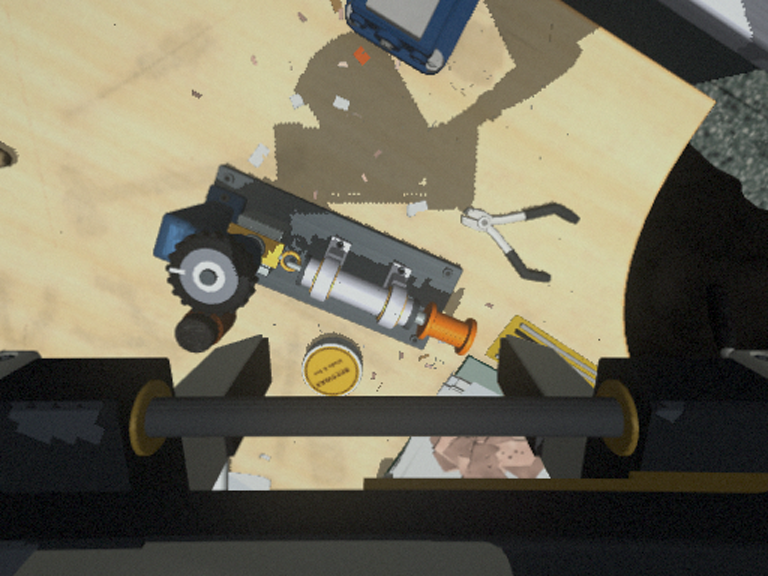

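The wrist view shows the wheel hub at (209,277), the handle waist at (447,330), the tin at (333,368) and the jar at (197,330). Each is within 3 px of the prediction. I'll fuse the three views next.

Run:
```python
from h import *
s=cams.camera_model('scene');t=cams.camera_model('top');w=cams.camera_model('wrist');w['view']=np.load('w1.npy')
r=[]
for n,p,q,u in(('wheel',(448.5,263),(442.2,310.8),(209,277)),('handle',(343.5,381),(303.3,323.6),(447,330))):
    o=[(s,np.array(p)/1.5),(t,np.array(q)/1.5),(w,np.array(u)/1.5)]
    X,e=tri(o);r.append(X);print(n,X,e,[tri([o[i],o[j]])[0].round(4) for i,j in((0,2),(1,2))])
d=r[1]-r[0];print(np.hypot(*d[:2]),np.arctan2(-d[0],d[1]))
to(r[0][0],r[0][1],.27,3.67)
```

```text
wheel [ 0.50064693 -0.27324625  0.15182988] [0.0011602066470620836, 0.0008112444926404001, 0.0018873896518707958] [array([ 0.5018, -0.2737,  0.1504]), array([ 0.4999, -0.2725,  0.1571])]
handle [ 0.48544979 -0.08681147  0.06251984] [0.002390898792515324, 0.0003115908704880862, 0.0023320364232015554] [array([ 0.4856, -0.087 ,  0.0623]), array([ 0.4852, -0.0881,  0.0702])]
0.18705314163563586 0.08133467502157313
units [ 0.15  -3.891 -0.074 -0.43 ]
```

jog_arm(steps=[0.0,-1.2,0,-0.1,0.1,-2.4,0,-0.2,0.15,-3.6,0,-0.4,0.15,-3.9,0,-0.4,0.15,-3.9,0,-0.4])

```text
clock: 2.23
tcp_pos: [0.5015, -0.2714, 0.2675]
tcp_rot: [3.14, -0.001, -2.614]
force: [-0.2, 1.1, 0.5]
finger_gap: 1.002
finger_force: 0.0
```

Run:
```python
from h import *
s=robot.sense();print(s['clock'],s['tcp_pos'],s['tcp_rot'],s['q'])
to(.5007,-.2733,.129,3.67)
```

```text
2.2333 [ 0.50148706 -0.27142625  0.26751979] [ 3.13994166e+00 -5.07741909e-04 -2.61374457e+00] [-6.30590872e-01  4.00666046e-01  1.32204396e+00  1.98726402e-04
  1.42059875e+00 -2.72926476e+00]
units [ 0.054 -0.041  4.617 -0.006]
```

jog_arm(steps=[0.05,-0.05,1.0,0,0.05,-0.05,2.0,0,0.05,-0.05,3.0,0,0.05,-0.05,3.6,0,0.05,-0.05,3.9,0])

```text
clock: 2.65
tcp_pos: [0.4989, -0.2696, 0.1491]
tcp_rot: [3.136, -0.002, -2.611]
force: [-1.1, -0.1, 0.3]
finger_gap: 0.998
finger_force: 0.0
```

jog_arm(steps=[0,0,0.4,0,0,0,0.7,0,0,0,0.7,0])

```text
clock: 2.9
tcp_pos: [0.4999, -0.2712, 0.1297]
tcp_rot: [3.139, -0.001, -2.611]
force: [-0.0, 0.2, 0.0]
finger_gap: 1.001
finger_force: 0.0
```

Run:
```python
from h import *
s=robot.sense();print(s['clock'],s['tcp_pos'],s['tcp_rot'],s['q'])
to(.5007,-.2733,.129,3.67)
im=save('scene','pics/t.png'); c=cv2.resize(im[120:300,200:360,::-1],None,fx=3.3,fy=3.3,interpolation=cv2.INTER_CUBIC); cv2.imwrite('pics/s2.png',cv2.convertScaleAbs(c,alpha=1.4))
```

```text
2.9 [ 0.49994593 -0.27115533  0.12974469] [ 3.13914698e+00 -7.48859657e-04 -2.61121343e+00] [-6.31864467e-01  5.13699663e-01  1.53520948e+00  3.19892451e-04
  1.09522542e+00 -2.73318593e+00]
units [ 0.014 -0.074  0.025  0.023]
```

View pics/s2.png

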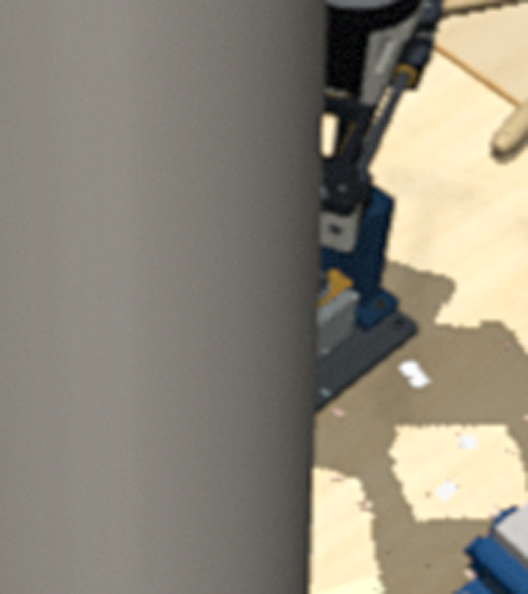

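The arm hides the wheel in this view. One finger tip is visible at (345,200) at rim level, above the blue clamp arm. I'll close gently and check the opening against 58 mm and the side forces.

jog_arm(steps=[0,-0.07,0,0,0,-0.07,0,0,0,-0.07,0,0,0,-0.07,0,0,0,-0.07,0,0], claw=50, squeeze=12)

```text
clock: 3.37
tcp_pos: [0.5018, -0.2747, 0.1311]
tcp_rot: [-3.141, 0.0, -2.612]
force: [-0.6, 0.8, -0.2]
finger_gap: 0.69
finger_force: 0.0
```

Run:
```python
from h import *
s=robot.sense();print(s['clock'],s['tcp_pos'],s['tcp_rot'],s['q'][5],s['force'],s['wrist_torque'],s['finger_gap']*91.8,s['finger_force'])
```

```text
3.3667 [ 0.50175889 -0.2746535   0.13107248] [-3.14109711e+00  3.13392606e-04 -2.61195688e+00] -2.735325468409514 [-0.6183501   0.79268888 -0.21221463] [ 0.10153788 -0.00076771 -0.02129318] 63.314362236715255 0.0
```

jog_arm(steps=[0,0,0,0,0,0,0,0,0,0,0,0,0,0,0,0,0,0,0,0], claw=40, squeeze=35)

```text
clock: 3.78
tcp_pos: [0.5016, -0.2744, 0.1308]
tcp_rot: [3.141, 0.0, -2.612]
force: [-0.5, 0.9, 3.5]
finger_gap: 0.591
finger_force: 35.0
```

Run:
```python
from h import *
s=robot.sense();print(s['clock'],s['tcp_pos'],s['tcp_rot'],s['q'][5],s['force'],s['wrist_torque'],s['finger_gap']*91.8,s['finger_force'])
```

```text
3.7833 [ 0.50163525 -0.27444902  0.1308232 ] [ 3.14147759e+00  9.89035012e-05 -2.61182253e+00] -2.7353462996866886 [-0.49400342  0.87425363  3.53682784] [ 0.21579607  0.24908419 -0.06747085] 54.2160896887791 35.00052094459534
```

jog_arm(steps=[0,0,0,1,0,0,0.005,2,0,0,0.01,3,0,0,0.012,4,0,0,0.015,5])

```text
clock: 4.2
tcp_pos: [0.5014, -0.2738, 0.1304]
tcp_rot: [3.14, -0.001, -3.052]
force: [-2.1, 3.0, 4.4]
finger_gap: 0.588
finger_force: 35.0
```

Run:
```python
from h import *
s=robot.sense();print(s['clock'],s['tcp_pos'],s['tcp_rot'],s['q'][5],s['force'],s['wrist_torque'],s['finger_gap']*91.8,s['finger_force'])
```

```text
4.2 [ 0.50138742 -0.27379299  0.1303564 ] [ 3.14024272e+00 -5.75331188e-04 -3.05210395e+00] -2.2949216248885893 [-2.11638522  2.96176091  4.42162705] [0.64483685 0.29352285 0.08755585] 54.009552560796344 34.99574303627014
```

jog_arm(steps=[0,0,0.004,1.2,0,0,0.007,2.4,0,0,0.01,3.6,0,0,0.014,4.8,0,0,0.018,6])

```text
clock: 4.62
tcp_pos: [0.5016, -0.273, 0.1299]
tcp_rot: [3.139, -0.002, 2.707]
force: [-1.2, 7.6, 5.2]
finger_gap: 0.589
finger_force: 35.0
```

jog_arm(steps=[0,0,0.004,1.2,0,0,0.007,2.4,0,0,0.01,3.6,0,0,0.014,4.8,0,0,0.018,6])

```text
clock: 5.03
tcp_pos: [0.5021, -0.2723, 0.1293]
tcp_rot: [3.139, -0.003, 2.183]
force: [2.4, 9.7, 5.2]
finger_gap: 0.584
finger_force: 35.0
```

jog_arm(steps=[0,0,0.004,1.2,0,0,0.007,2.4,0,0,0.01,3.6,0,0,0.014,4.8,0,0,0.018,6])

```text
clock: 5.45
tcp_pos: [0.5029, -0.2721, 0.1288]
tcp_rot: [3.139, -0.003, 1.66]
force: [4.3, 10.2, 3.2]
finger_gap: 0.588
finger_force: 35.0
```

jog_arm(steps=[0,0,0.004,1.2,0,0,0.007,2.4,0,0,0.01,3.6,0,0,0.014,4.8,0,0,0.018,6])

```text
clock: 5.87
tcp_pos: [0.5037, -0.2722, 0.1284]
tcp_rot: [3.139, -0.004, 1.136]
force: [8.4, 9.4, 2.6]
finger_gap: 0.588
finger_force: 35.0
```

Run:
```python
from h import *
s=robot.sense();print(s['clock'],s['tcp_pos'],s['tcp_rot'],s['q'][5],s['force'],s['wrist_torque'],s['finger_gap']*91.8,s['finger_force'])
```

```text
5.8667 [ 0.50368609 -0.27222635  0.12838217] [ 3.13945656 -0.00435251  1.13611635] -0.1997104738005025 [8.38173995 9.36907945 2.62374948] [ 1.51863708 -1.13962877  0.1630095 ] 53.99147040421079 34.99352037906647
```

jog_arm(steps=[0.02,0.01,0.003,1.2,0.04,0.02,0.007,2.4,0.06,0.02,0.01,3.6,0.08,0.03,0.014,4.8,0.1,0.03,0.018,6])

```text
clock: 6.28
tcp_pos: [0.5045, -0.2726, 0.1279]
tcp_rot: [3.14, -0.001, 0.613]
force: [0.5, -2.9, 1.8]
finger_gap: 0.59
finger_force: 35.0
```

Run:
```python
from h import *
s=robot.sense();print(s['clock'],s['tcp_pos'],s['tcp_rot'],s['q'][5],s['force'],s['wrist_torque'],s['finger_gap']*91.8,s['finger_force'])
```

```text
6.2833 [ 0.50450335 -0.27257766  0.12790419] [ 3.13953518e+00 -5.62679439e-04  6.12544020e-01] 0.32940873018269423 [ 0.47932703 -2.9133313   1.84090502] [-0.48292205  0.09646775  0.17399309] 54.128817831713114 34.99335050582886
```

jog_arm(steps=[0,0,0.003,1,0,0,0.006,2,0,0,0.009,3,0,0,0.012,4])

```text
clock: 6.62
tcp_pos: [0.5047, -0.2731, 0.1276]
tcp_rot: [3.139, -0.002, 0.264]
force: [2.5, -4.5, 0.3]
finger_gap: 0.588
finger_force: 35.0
```

```bash
cat > st.py <<'E'
from h import *
s=robot.sense();print(s['clock'],s['tcp_pos'],s['tcp_rot'],s['q'][5],s['force'],s['wrist_torque'],s['finger_gap']*91.8,s['finger_force'])
E
python3 st.py
```

```text
6.6167 [ 0.50473096 -0.27313094  0.12756892] [ 3.13901467e+00 -1.87123438e-03  2.63883659e-01] 0.6775468810708517 [ 2.46662177 -4.49744901  0.27700187] [-0.34248705 -0.22315676  0.12396496] 53.97718025096131 34.99498128890991
```

jog_arm(steps=[0,0,0.003,1,0,0,0.006,2,0,0,0.009,3,0,0,0.012,4])

```text
clock: 6.95
tcp_pos: [0.5049, -0.2738, 0.1274]
tcp_rot: [3.138, -0.003, -0.083]
force: [0.2, -4.0, 1.6]
finger_gap: 0.586
finger_force: 35.0
```

```bash
python3 st.py
```

```text
6.95 [ 0.50491353 -0.27376538  0.12740998] [ 3.13810508e+00 -3.06976710e-03 -8.28304072e-02] 1.024877394129469 [ 0.23344272 -3.98393856  1.62298079] [-0.67159541  0.2569681   1.40164056] 53.80781887708048 34.99575197696686
```

jog_arm(steps=[0,0,0,0.3,0,0,0,0.6,0,0,0,0.6])

```text
clock: 7.2
tcp_pos: [0.505, -0.2738, 0.1275]
tcp_rot: [3.138, -0.003, -0.132]
force: [2.5, -5.2, 1.1]
finger_gap: 0.588
finger_force: 35.0
```

```bash
python3 st.py
```

```text
7.2 [ 0.5049687  -0.27383902  0.12754855] [ 3.1379236  -0.00343771 -0.13204315] 1.0742604493513552 [ 2.45143038 -5.23691928  1.09907722] [-0.93194468 -0.17778201  1.04694279] 54.02028569746535 35.00045299530029
```

The torque rose from about 0.12 to 1.4 N m with almost no net side force. After that the pads slipped at about 1 N m, so the wheel is on its stop. I'll release and lift.

jog_arm(steps=[0,0,0,0,0,0,0,0,0,0,0,0,0,0,0,0,0,0,0,0], claw=91)

```text
clock: 7.62
tcp_pos: [0.5035, -0.2719, 0.1266]
tcp_rot: [-3.141, 0.001, -0.134]
force: [0.6, 0.1, -0.5]
finger_gap: 0.9
finger_force: 0.0
```

jog_arm(steps=[0,0,-0.5,0,0,0,-1.5,0,0,0,-2.5,0,0,0,-3.0,-1.0,0,0,-3.0,-2.0])

```text
clock: 8.03
tcp_pos: [0.5052, -0.2731, 0.2211]
tcp_rot: [3.137, -0.006, 0.045]
force: [-0.6, -0.6, -0.3]
finger_gap: 0.993
finger_force: 0.0
```

```bash
python3 st.py
python3 - <<'E'
from h import *
m=cams.camera_model('wrist')
print(proj(m,(.5,-.2735,.15)),proj(m,(.485,-.087,.06)))
to(.4854,-.087,.20,np.pi/2+.082)
E
```

```text
8.0333 [ 0.50524302 -0.27312705  0.22113011] [ 3.13718326 -0.00591699  0.04505866] 0.8965399559745357 [-0.61111514 -0.64987517 -0.31407012] [-0.05418239  0.1058517  -0.01329203] 91.12971177667423 0.0
[255.51311271 207.28725985] [ 91.15896851 186.15870367]
units [ -0.381  -6.228   0.704 -18.423]
```

jog_arm(steps=[0,-1.2,0,-1.4,0,-2.4,0,-2.8,-0.1,-3.6,0,-4.2,-0.2,-4.8,0,-5.6,-0.3,-5.8,0,-7.0])

```text
clock: 8.45
tcp_pos: [0.4868, -0.0964, 0.2168]
tcp_rot: [-3.141, -0.0, 0.658]
force: [0.5, 0.9, 0.6]
finger_gap: 0.99
finger_force: 0.0
```

jog_arm(steps=[0,0,0,-1.4,0,0,0,-2.8,0,0,0,-4.2,0,0,0,-5.6,0,0,0,-7.0])

```text
clock: 8.87
tcp_pos: [0.4874, -0.0984, 0.2168]
tcp_rot: [-3.141, -0.0, 1.269]
force: [-0.7, -0.1, 0.1]
finger_gap: 0.994
finger_force: 0.0
```

```bash
python3 st.py
python3 - <<'E'
from h import *
m=cams.camera_model('wrist')
print(proj(m,(.5,-.2735,.15)),proj(m,(.485,-.087,.06)))
to(.4854,-.087,.20,np.pi/2+.082)
E
```

```text
8.8667 [ 0.48743208 -0.09841968  0.21680978] [-3.14132905e+00 -1.65532631e-04  1.26918632e+00] -0.05202836718321219 [-0.73425594 -0.08987403  0.06932727] [-0.0792454   0.0317134   0.01979653] 91.28370512848579 0.0
[321.41001984 360.05941761] [250.82630497 167.23412624]
units [ 0.343 -0.178  0.56  -4.396]
```

jog_arm(steps=[0.3,-0.15,0,-1.4,0.34,-0.18,0,-2.8,0.34,-0.18,0,-4.2,0.34,-0.18,0,-4.4,0.34,-0.18,0,-4.4], claw=70)

```text
clock: 9.28
tcp_pos: [0.4855, -0.0872, 0.2168]
tcp_rot: [-3.142, -0.0, 1.645]
force: [0.1, -0.5, -0.6]
finger_gap: 0.767
finger_force: 0.0
```

```bash
python3 st.py
python3 - <<'E'
from h import *
m=cams.camera_model('wrist');np.save('w2.npy',m['view'])
print(proj(m,(.5,-.2735,.15)),proj(m,(.4854,-.087,.06)))
save('wrist','pics/w2.png')
E
```

```text
9.2833 [ 0.4854652  -0.08724615  0.21681476] [-3.14157182e+00 -1.86902637e-04  1.64458284e+00] -0.40729002274673853 [ 0.132589   -0.45652851 -0.55027232] [-0.04629441  0.05862678 -0.03230772] 70.41771043070715 0.0
[256.99545258 378.5629451 ] [255.93425392 175.95986027]
```

View pics/w2.png

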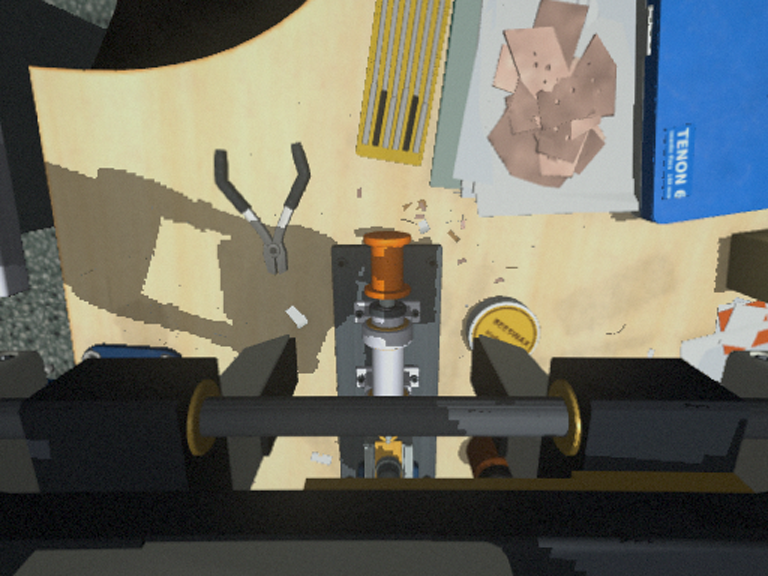

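The wrist view shows the orange waist at (388,266), against a predicted (384,264). The handle therefore lies about 2 mm further along +x, which agrees with the eccentricity seen at the wheel. The tin is at (505,325) and the pliers at (275,250), both clear of the fingers.

Run:
```python
from h import *
to(.4872,-.0878,.042,np.pi/2+.082)
```

```text
units [-0.02   0.056  5.827 -0.109]
```

jog_arm(steps=[-0.02,0.06,1.0,-0.1,-0.02,0.06,2.0,-0.1,-0.02,0.06,3.0,-0.1,-0.02,0.06,3.8,-0.1,-0.02,0.06,4.2,-0.1], claw=60)

```text
clock: 9.75
tcp_pos: [0.4857, -0.0874, 0.0879]
tcp_rot: [-3.138, -0.002, 1.652]
force: [-0.5, 0.1, 0.1]
finger_gap: 0.649
finger_force: 0.0
```

jog_arm(steps=[0,0,0.5,0,0,0,1.0,0,0,0,1.4,0,0,0,1.6,0,0,0,1.6,0])

```text
clock: 10.17
tcp_pos: [0.4866, -0.0876, 0.0417]
tcp_rot: [-3.139, -0.001, 1.653]
force: [0.3, 0.4, 0.8]
finger_gap: 0.652
finger_force: 0.0
```

```bash
python3 st.py
python3 - <<'E'
from h import *
to(.4872,-.0878,.042,np.pi/2+.082)
E
```

```text
10.1667 [ 0.48662866 -0.08763499  0.04167687] [-3.13930950e+00 -1.12324504e-03  1.65334865e+00] -0.4160372184518385 [0.30999294 0.38878824 0.79490554] [-0.08900838  0.03531307  0.01495611] 59.896458903425355 0.0
units [-0.007  0.019 -0.011  0.006]
```

jog_arm(steps=[0,0,0,0,0,0,0,0,0,0,0,0,0,0,0,0,0,0,0,0], claw=10, squeeze=40)

```text
clock: 10.58
tcp_pos: [0.4876, -0.0879, 0.0433]
tcp_rot: [3.141, 0.0, 1.655]
force: [0.4, -0.1, -0.2]
finger_gap: 0.344
finger_force: 0.0
```

jog_arm(steps=[0,0,0,0,0,0,0,0,0,0,0,0,0,0,0,0,0,0,0,0])

```text
clock: 11.0
tcp_pos: [0.4879, -0.0878, 0.0431]
tcp_rot: [3.14, 0.0, 1.655]
force: [1.3, 0.9, 1.6]
finger_gap: 0.248
finger_force: 40.0
```

```bash
python3 st.py
```

```text
11.0 [ 0.48786655 -0.08780848  0.04312331] [3.14044723e+00 2.21331455e-04 1.65548621e+00] -0.41793958237117473 [1.2958411  0.89480256 1.64018849] [ 0.09145172 -0.33137478 -0.03652197] 22.7595709200539 40.001508593559265
```

jog_arm(steps=[0.2,0,0,0,0.4,0,0,0,0.6,0,0,0,0.8,0,0,0,0.9,0,0,0])

```text
clock: 11.42
tcp_pos: [0.4858, -0.0617, 0.0432]
tcp_rot: [3.14, 0.003, 1.656]
force: [1.5, -10.7, 0.2]
finger_gap: 0.254
finger_force: 40.0
```

jog_arm(steps=[0,0,0,0,0,0,0,0])

```text
clock: 11.58
tcp_pos: [0.4858, -0.0621, 0.0431]
tcp_rot: [3.14, 0.003, 1.656]
force: [1.9, -10.2, 0.7]
finger_gap: 0.246
finger_force: 40.0
```

```bash
python3 st.py; python3 -c "
from h import *
f=robot.sense()['force'];print(f@np.array([-.084,.996,0]))"
```

```text
11.5833 [ 0.48579445 -0.06205604  0.04314194] [3.14004898e+00 2.85559080e-03 1.65646385e+00] -0.3658393006827264 [  1.9260467  -10.2380593    0.73930535] [-1.71725146 -0.19032871 -0.05464112] 22.58678735332089 40.00503122806549
-10.358894980585369
```

jog_arm(steps=[0.12,0,0,0,0.24,0,0,0,0.36,0,0,0,0.48,0,0,0,0.56,0,0,0])

```text
clock: 12.0
tcp_pos: [0.4845, -0.0461, 0.0431]
tcp_rot: [3.14, 0.004, 1.656]
force: [1.9, -15.9, -0.1]
finger_gap: 0.252
finger_force: 40.0
```

jog_arm(steps=[0,0,0,0,0,0,0,0,0,0,0,0])

```text
clock: 12.25
tcp_pos: [0.4845, -0.0463, 0.0432]
tcp_rot: [3.14, 0.004, 1.656]
force: [2.0, -13.7, -0.1]
finger_gap: 0.248
finger_force: 40.0
```

```bash
python3 st.py; python3 -c "
from h import *
f=robot.sense()['force'];print(f@np.array([-.084,.996,0]))
im=save('scene','pics/t3.png')
m=cams.camera_model('scene');t=cams.camera_model('top')
p=proj(m,(.487,-.09,.06));q=proj(t,(.487,-.09,.06));print(p,q)
im2=cams.grab_frame('top')
c=[cv2.resize(i[int(b)-45:int(b)+45,int(a)-45:int(a)+45,::-1],(390,390),interpolation=cv2.INTER_CUBIC) for i,(a,b) in((im,p),(im2,q))]
cv2.imwrite('pics/f.png',cv2.convertScaleAbs(np.hstack(c),alpha=1.3))"
```

```text
12.25 [ 0.48453624 -0.04632331  0.04315573] [3.13984715 0.00402897 1.65640304] -0.33310053184879157 [  1.96536864 -13.72297033  -0.1108327 ] [-2.42725913 -0.07948678 -0.0586483 ] 22.755654253106343 40.005208253860474
-13.833169417803596
[228.92149714 252.66727886] [204.06688411 215.10706935]
```

View pics/f.png

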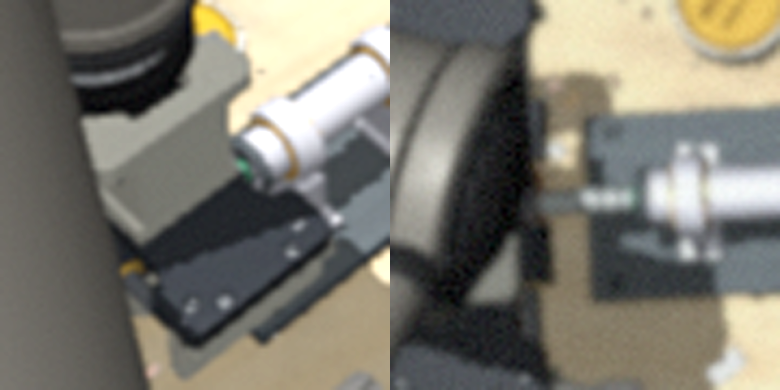

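The top crop shows the green ring at (633,195), just outside the mouth at (648,195). The scene crop shows it at (243,165). The rod is out about 39.6 mm by TCP travel less the slack. I'll pull slightly more and settle.

jog_arm(steps=[0.02,0,0,0,0.04,0,0,0,0.05,0,0,0,0.05,0,0,0,0.05,0,0,0])

```text
clock: 12.77
tcp_pos: [0.4844, -0.045, 0.0431]
tcp_rot: [3.14, 0.004, 1.656]
force: [1.4, -16.1, -0.9]
finger_gap: 0.253
finger_force: 40.0
```

```bash
python3 -c "
from h import *
F=[]
for i in range(12):
    im=cams.grab_frame('top'); s=robot.sense(); F.append(s['force']@np.array([-.084,.996,0]))
print(np.mean(F),np.std(F),s['tcp_pos'],s['clock'],s['finger_force'],s['finger_gap']*91.8)
q=proj(cams.camera_model('top'),(.487,-.09,.06)).astype(int)
r=im[q[1]-1:q[1]+3,q[0]-25:q[0]+25].mean(0).astype(int)
for k in range(0,50): print(k,r[k].tolist(),end=' ')
"
```

```text
-15.186090905268427 0.5913300161233631 [ 0.48443172 -0.04498653  0.04316823] 13.3667 40.004950761795044 22.891236424481594
0 [23, 25, 26] 1 [21, 22, 20] 2 [18, 16, 19] 3 [17, 17, 18] 4 [9, 11, 15] 5 [11, 12, 11] 6 [11, 7, 11] 7 [10, 11, 10] 8 [13, 15, 16] 9 [22, 20, 23] 10 [35, 38, 39] 11 [40, 43, 42] 12 [47, 45, 45] 13 [55, 53, 52] 14 [67, 68, 67] 15 [75, 76, 73] 16 [76, 80, 77] 17 [76, 80, 77] 18 [79, 81, 79] 19 [79, 81, 78] 20 [78, 81, 79] 21 [77, 80, 78] 22 [84, 87, 86] 23 [105, 109, 109] 24 [128, 133, 132] 25 [138, 144, 143] 26 [137, 143, 142] 27 [128, 133, 132] 28 [130, 135, 134] 29 [138, 144, 143] 30 [142, 147, 147] 31 [138, 144, 143] 32 [131, 137, 136] 33 [124, 133, 131] 34 [110, 126, 120] 35 [87, 109, 101] 36 [70, 92, 83] 37 [68, 81, 80] 38 [90, 96, 98] 39 [125, 129, 130] 40 [158, 161, 164] 41 [177, 179, 181] 42 [180, 183, 184] 43 [181, 182, 179] 44 [179, 179, 168] 45 [181, 181, 172] 46 [185, 187, 185] 47 [186, 188, 188] 48 [185, 188, 189] 49 [184, 186, 188]
```

```bash
python3 -c "
from h import *
print(robot.finish_job())"
```

```text
the job is handed in; nothing more can be done
None
```

I screwed the handwheel down until its torque jumped to about 1.4 N m and the pads began to slip, then drew the rod about 40 mm (15.2 N on the gauge) with the green ring just clear, and handed the job in with the gripper still holding it; no verdict was returned.

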